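# Stop-button test at the repair bench

### The arm

A 6-joint arm with a two-finger parallel gripper is mounted at the origin on the work surface. World frame = base frame: x ahead of the robot, y to its left, z up, the work surface at z = 0. Lengths are in m, angles in rad, forces in N, time in s.
With the tool pointing down it reaches from about 0.35 to 0.85 m from the base axis. Payload 8.1 kg.
Tool frame: the origin (TCP) lies at the very end of the fingers, on their centre line; the grasp point (between the pads) lies 19 mm behind it (pinch_z is the distance from the TCP to the grasp point, in m); z points along the fingers, y is the direction in which the jaws open and shut (so a half turn about z gives the same grasp; the last joint's range is limited). The gripper opens to 93 mm and grips with 3 to 60 N. Pads are 15 mm wide; open, the fingers measure 128 mm over their backs; the gripper's body (75 mm by 188 mm) begins 65 mm behind the grasp point.
Start: joints at [1.039, 0.13, 1.488, -0, 1.523, -0.085], TCP at [0.259, 0.541, 0.219] pointing down, gripper open.
Joint ranges: [-2.96, 2.96], [-0.89, 2.26], [0.02, 2.5], [-1.34, 4.48], [0, 2.73], [-2.66, 2.66]. Speed limits (rad/s): [2.39, 2.39, 2.79, 3.14, 3.14, 3.14].

### API

Orientations are given as a rotation vector (axis times angle).
In Python, from plant import * gives the robot as it stands.
- The arm moves only by the tool move_arm, never from a script. Its argument "series" is a list of rows, each a list of 7 numbers: the shift along the tool's x, y, z each as a share of 10 cm, from -1 to 1, then the turn, a rotation vector about the tool's x, y, z each as a share of 180 degrees, from -1 to 1, then the opening, from -1 (shut) to 1 (fully open). In form: [[dx, dy, dz, rx, ry, rz, jaw], ...]. A call has 1 to 8 rows; each row is the pose to reach, as a shift and turn from the pose commanded when the call began, along the tool's axes at that moment, turning the shorter way round; what a row does not reach only later rows make up. A row lasts 1/10 s, in which the tool goes at most 50 mm and 8.59 degrees, less where a joint would pass 70% of its speed; a pose out of reach is approached as far as the arm can. A call with a number of a shift or a turn outside -1 to 1 is refused whole. A call with a gripper value outside its range is refused whole. The fingers move at their own pace and stop on an object; "squeeze" is the grip in N (left out, the last holds). Time passes only in rows, so rows that repeat a pose let the fingers close. It gives the time, the measured TCP pose, the force and the opening at its end, in the units of the state.
- read_state(): the state, without advancing time (a new reading comes with each control period).
- read_camera(name): name is "scene" or "top"; returns a dict with "frame" (420x560x3 uint8, red, green, blue), "K" (3x3 intrinsics, pixels), "rvec" (rotation vector, rad) and "tvec" (3), from world to camera coordinates, as OpenCV has them. Camera axes: x right, y down, z forward; pixel columns grow to the right and rows downward; lengths in m; the calibration is good to about 2 mm. A picture is of the moment at which its call begins. There is no depth.
- close_job(): hands the job in, once; it reports no verdict.
The state is a dict: "t": time; "q": joint angles; "dq": joint speeds; "joint_torque": joint torques, N m; "tool_pos": TCP position; "orientation": TCP orientation; "force": force on the tool from outside, world axes, zero at the start; "wrist_torque": the same for the moment, N m; "opening": finger opening in m.
Only numpy, scipy, OpenCV 4.12 (cv2) and the standard library are available. Lean on these libraries where they do the work, as an engineer would, in place of code of your own. Each camera call takes 0.05 s, during which the arm holds its last target.

### The job

Test the bench's stop button: with a fingertip, press the black mushroom head in until it latches and stays down by itself, then turn it clockwise (seen from above) by pushing the side of its raised grip bar until it unlatches and pops back out. Then press the small flat round start button all the way in to switch the bench back on, let go, and move clear. Grip or lift nothing, push gently, do not press start while the stop is still down, and leave the dial and everything else on the bench as it is.

Things in the scene. Friction and masses are not known exactly. Their poses are not given: they have to be found in the camera images.
- stop_base: Stop station: grey metal housing 90 x 90 x 60 mm high, fixed to the bench. Origin at the centre of its underside, z up; the axis of the mushroom button runs upright through it. The bar of the untwisted head lies along this body's x axis.
- stop_grip (a point): Centre of the top of the dark grey grip bar on the black mushroom head, 106 mm above the bench when out; moves with the head (x along the bar, z up). The head is a round cap 66 mm across, 12 mm thick; the bar on it is 60 mm long, 14 wide, 20 high above the cap, centred on the axis. Press on the bar's top at its centre; twist by pushing one flank near an end.
- stop_cap (a point): Centre of the cap's top face at the foot of the bar, 86 mm above the bench when out; the face is flat out to 29 mm radius. Head and bar stand 6.5 mm lower when latched and jump up 6.5 mm on release, so twist with the fingertip about 10 mm above the latched cap, or it holds the cap down.
- stop_plunger (a joint): Travel of the mushroom head, m: 0 out, 0.009 fully in. A spring pushes it out; pressing takes about 6 N. Past about 0.0075 a latch catches it, and it stays at about 0.0065 when let go. Once twisted far enough it jumps back to 0.
- stop_head (a joint): Twist of the head and its bar, rad: 0 at rest, grows clockwise seen from above, end stop at 1.1. The latch lets go at about 0.75. A light spring (0.02 to 0.075 N m) turns the head back to 0 when it is let go.
- start_box: Start station: grey metal housing 70 x 70 x 50 mm high with the start button in the middle of its top, fixed to the bench. Origin at the centre of its underside, z up.
- start_top (a point): Centre of the top of the start button, a flat round black cap 28 mm in diameter in a steel collar 44 mm in diameter; 72 mm above the bench when out, the collar's top at 62 mm.
- start (a joint): Travel of the start button, m: 0 out, 0.006 fully in (about 5 N); it springs back when let go.
- dial_box: Dial station, not part of the job: grey metal housing 80 x 80 x 45 mm high with a black rotary knob on top, up to 89 mm above the bench, fixed to the bench. Origin at the centre of its underside.
- dial_end (a point): End of the dial knob's bar, 16 mm from its axis, 81 mm above the bench; the knob (36 mm across, with a bar 14 mm wide) must not be turned.
- screw_jar: Glass jar with metal lid, 40 mm in diameter, 50 mm high, loose bystander. Origin at the centre of its underside.
- flux_bottle: Small white bottle, 36 mm in diameter, 75 mm high, loose bystander. Origin at the centre of its underside.
- driver: Screwdriver, 160 mm long, 26 mm thick, lying, loose bystander. Origin under its middle, x towards the tip.
- dust_brush: Brush, 150 mm long, about 20 mm thick, lying, loose bystander. Origin under its middle, x towards the tip.
- part_tray: Grey open parts tray, 100 x 140 x 22 mm high, loose bystander. Origin at the centre of its underside.
- meter: Hand meter lying on its back, 140 x 75 x 36 mm high, loose bystander. Origin at the centre of its underside.
- board_holder: Aluminium circuit-board holder, 70 x 110 x 22 mm high, loose bystander. Origin at the centre of its underside.

How it is judged:
By the outcome, as a careful person would: the job done as asked, in the order asked, and still so for the second after the job is handed in, with the robot touching nothing.
It also fails if it takes over 58 s, if anything falls off the work surface, if the arm or the gripper's body presses on something with over 40 N, if the wrist force passes 120 N, or if a joint passes its speed limit or range.

## Working session

There is one attempt and no reset: what is moved stays moved. The work goes in short steps, Python scripts to look and compute and a tool call to move; the robot and the scene stay as the last step left them, time stands still between calls to the robot, and variables do not carry over. Pictures are saved under pics/ and viewed, and the job is handed in when it is done.

Besides the shell and the picture viewer there is one more tool, called after "Emit:" by a JSON object that holds its "api" and its "payload". move_arm: Moves the arm, as the interface text tells. Shift numbers are shares of 10 cm and turn numbers shares of 180 degrees, none past 1 either way. Its arguments: {"type":"object","properties":{"series":{"type":"array","items":{"type":"array","items":{"type":"number"}}},"squeeze":{"type":"number"}},"required":["series"]}

```bash
mkdir -p pics; ls
python3 - <<'E'
from plant import *
import cv2,numpy as np
s=read_state(); print({k:np.round(v,3).tolist() for k,v in s.items()})
for n in ["scene","top"]:
    c=read_camera(n); cv2.imwrite(f"pics/{n}0.png",c["frame"][:,:,::-1]); print(n,c["K"],c["rvec"],c["tvec"])
    np.savez(f"{n}0.npz",**c)
E
```

```text
pics
{'t': 0.0, 'q': [1.039, 0.131, 1.489, -0.0, 1.523, -0.085], 'dq': [0.002, -0.0, -0.0, -0.002, 0.001, -0.0], 'joint_torque': [0.001, -55.985, -49.175, 0.077, 0.036, -0.0], 'tool_pos': [0.259, 0.541, 0.218], 'orientation': [-0.696, -3.063, 0.003], 'force': [-0.547, -0.784, 0.146], 'wrist_torque': [-0.012, 0.017, -0.062], 'opening': 0.093}
scene [[530.49876018   0.         279.06319283]
 [  0.         530.49876018 213.68902857]
 [  0.           0.           1.        ]] [ 1.56950234  1.67627764 -0.88366028] [ 0.01619114 -0.22062811  1.58838729]
top [[520.91780166   0.         273.5901498 ]
 [  0.         520.91780166 217.02067559]
 [  0.           0.           1.        ]] [ 2.20568196 -2.16458373  0.10726485] [-0.0131434   0.57432938  1.04719067]
```

View pics/scene0.png

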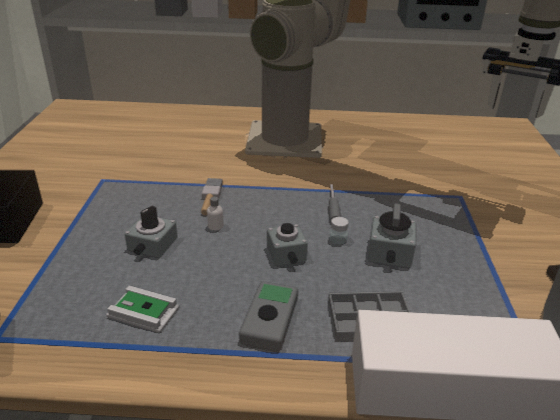

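View pics/top0.png

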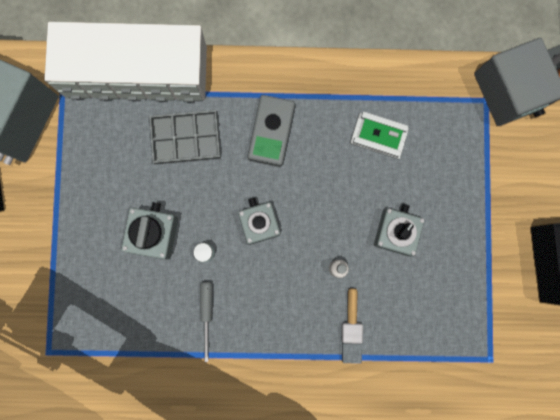

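The scene view shows the stop station at (393,238), the start station at (287,243) and the dial at (150,232). In the top view they are at (147,232), (259,222) and (402,231). Next I'll zoom in and measure.

```bash
cat > h.py <<'E'
import numpy as np,cv2
def load(n):
    return dict(np.load(n))
def ray(c,uv):
    R,_=cv2.Rodrigues(c["rvec"]); t=np.ravel(c["tvec"])
    d=R.T@np.linalg.solve(c["K"],[uv[0],uv[1],1.]); return -R.T@t,d
def onz(c,uv,z):
    o,d=ray(c,uv); return o+d*(z-o[2])/d[2]
def proj(c,P):
    return cv2.projectPoints(np.array(P,float).reshape(-1,1,3),c["rvec"],c["tvec"],c["K"],None)[0].reshape(-1,2)
def tri(c1,u1,c2,u2):
    o1,d1=ray(c1,u1);o2,d2=ray(c2,u2)
    s=np.linalg.lstsq(np.stack([d1,-d2],1),o2-o1,rcond=None)[0]
    a=o1+s[0]*d1;b=o2+s[1]*d2
    return (a+b)/2,np.linalg.norm(a-b)
E
python3 - <<'E'
from h import *
for n,(a,b,w,h) in {"top":(110,190,180,80),"scene":(255,190,170,85)}.items():
    c=load(n+"0.npz"); f=c["frame"][b:b+h,a:a+w,::-1]
    cv2.imwrite(f"pics/{n}z.png",cv2.resize(f,None,fx=4.4,fy=4.4,interpolation=cv2.INTER_CUBIC))
t=load("top0.npz")
print(onz(t,(145,232),.1),onz(t,(259,222),.07),onz(t,(402,231),.08))
E
```

```text
[0.53479629 0.24233352 0.1       ] [0.56023311 0.02677762 0.07      ] [ 0.54726303 -0.25272332  0.08      ]
```

View pics/topz.png

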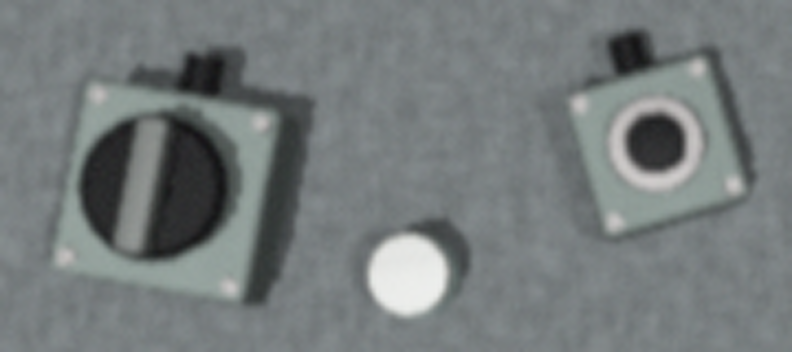

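View pics/scenez.png

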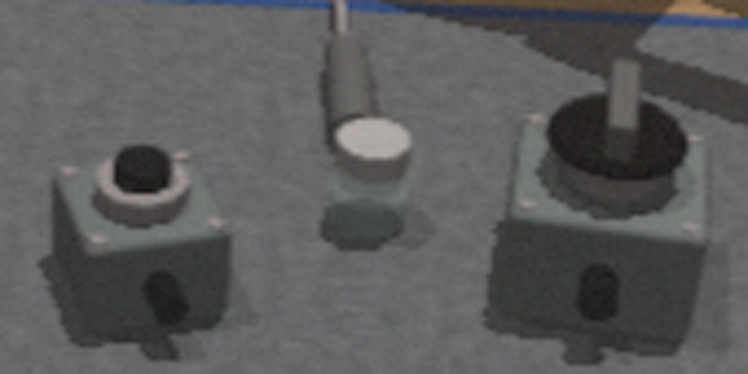

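Run:
```python
from h import *
from plant import read_state
c=load("top0.npz"); s=load("scene0.npz")
def up(a,b,x,y): return (a+(x+.5)/4.4-.5, b+(y+.5)/4.4-.5)
def dark(c,box,thr):
    a,b,w,h=box; g=cv2.cvtColor(c["frame"],cv2.COLOR_RGB2GRAY)[b:b+h,a:a+w]
    g=cv2.resize(g,None,fx=4,fy=4,interpolation=cv2.INTER_CUBIC)
    m=(g<thr).astype(np.uint8); cs,_=cv2.findContours(m,cv2.RETR_EXTERNAL,cv2.CHAIN_APPROX_NONE)
    k=max(cs,key=cv2.contourArea); k=cv2.convexHull(k)
    e=cv2.fitEllipse(k); f=lambda p:(a+(p[0]+.5)/4-.5,b+(p[1]+.5)/4-.5)
    return f(e[0]),np.array(e[1])/4,e[2],cv2.contourArea(k)/16
for thr in (50,60,70):
    print(thr,"cap top",dark(c,(125,213,40,38),thr),"start top",dark(c,(247,212,24,22),thr))
    print("   scene",dark(s,(375,208,38,26),thr),dark(s,(276,220,22,14),thr))
u=dark(c,(125,213,40,38),60)[0]; v=dark(s,(375,208,38,26),60)[0]
print("cap onz top",onz(c,u,.085), "tri",tri(c,u,s,v))
u=dark(c,(247,212,24,22),60)[0]; print("start onz",onz(c,u,.072))
# screws
S=[onz(c,up(110,190,*p),.06) for p in [(98,95),(262,122),(228,288),(64,258)]]
S=np.array(S);print("stop screws",S.round(4).tolist(),S.mean(0), S[1]-S[0],S[0]-S[3])
Sg=np.array([onz(s,up(255,190,*p),.06) for p in [(536,119),(697,139),(690,229),(529,203)]]);print("scene screws",Sg.round(4).tolist(),Sg.mean(0))
T=np.array([onz(c,up(110,190,*p),.05) for p in [(579,105),(698,68),(735,185),(614,222)]]);print("start screws",T.mean(0))
Tg=np.array([onz(s,up(255,190,*p),.05) for p in [(69,172),(182,156),(216,224),(97,240)]]);print("scene start screws",Tg.mean(0))
for p in [(152,120),(130,250)]: print("bar end",onz(c,up(110,190,*p),.106))
print("bar top tri: ends", tri(c,up(110,190,152,120),s,up(255,190,622,130)),tri(c,up(110,190,130,250),s,up(255,190,626,62)))
R,_=cv2.Rodrigues(np.array(read_state()["orientation"])); print(R.round(3))
```

```text
50 cap top ((146.14478492736816, 231.91857719421387), array([30.0332489, 31.4050045]), 5.749019145965576, 381.71875) start top ((258.71360969543457, 221.6932191848755), array([10.71463108, 11.3015728 ]), 104.70359802246094, 86.1875)
   scene ((394.87735176086426, 221.31188201904297), array([19.29421234, 31.70138931]), 99.70828247070312, 469.59375) ((286.824782371521, 228.50860595703125), array([11.0562439 , 12.67463112]), 94.64917755126953, 104.84375)
60 cap top ((145.71334838867188, 231.77887535095215), array([31.59308624, 32.09967422]), 3.305295944213867, 415.75) start top ((258.6762409210205, 221.8004150390625), array([11.37962818, 12.00792599]), 104.04145050048828, 105.0625)
   scene ((394.6548767089844, 224.11394119262695), array([26.25263405, 33.23706436]), 102.54764556884766, 591.78125) ((286.82976055145264, 228.4803285598755), array([11.6232214 , 13.22219467]), 91.27501678466797, 112.125)
70 cap top ((145.9436206817627, 231.8414649963379), array([31.83734894, 32.70544052]), 23.78093147277832, 460.34375) start top ((258.6901741027832, 221.86210250854492), array([11.974473  , 1
[... 541 characters left out ...]
06]] [0.53509342 0.24826692 0.06      ] [-0.01076483 -0.07405461  0.        ] [ 0.07353252 -0.01215996  0.        ]
scene screws [[0.4885, 0.2184, 0.06], [0.4994, 0.2948, 0.06], [0.5744, 0.2799, 0.06], [0.56, 0.2081, 0.06]] [0.53056333 0.25031379 0.06      ]
start screws [0.56063042 0.02739717 0.05      ]
scene start screws [0.5565654  0.02844316 0.05      ]
bar end [0.56307356 0.24363475 0.106     ]
bar end [0.50709568 0.2508414  0.106     ]
bar top tri: ends (array([0.56317363, 0.2440192 , 0.10486185]), np.float64(0.00022814473647203508)) (array([0.50717035, 0.25192679, 0.10628035]), np.float64(0.0022467932467920937))
[[-0.902  0.432 -0.001]
 [ 0.432  0.902 -0.001]
 [ 0.    -0.002 -1.   ]]
```

Emit:
{"api": "move_arm", "payload": {"series": [[-0.4, -0.2, 0, 0, 0, -0.047, -1], [-0.8, -0.35, 0, 0, 0, -0.095, -1], [-1, -0.39, 0, 0, 0, -0.095, -1], [-1, -0.39, 0, 0, 0, -0.095, -1]], "squeeze": 5}}

```text
t: 0.5
tool_pos: [0.3344, 0.4608, 0.2182]
orientation: [0.238, 3.132, -0.002]
force: [-0.5, -0.5, 0.3]
opening: 0.0655
```

```bash
cat >> h.py <<'E'
def d(P,yaw=171.5):
    from plant import read_state
    s=read_state(); R,_=cv2.Rodrigues(np.array(s["orientation"]))
    yn=np.degrees(np.arctan2(R[1,0],R[0,0]))
    print("t",s["t"],"pos",np.round(s["tool_pos"],4),"yaw",round(yn,2),"F",np.round(s["force"],2),"open",round(float(s["opening"]),4))
    # tool axes at yaw level
    print("shift(/10cm)",(R.T@(np.array(P)-s["tool_pos"])/.1).round(3),"rz",round(-(((yaw-yn+180)%360)-180)/180,4), "tilt",R[:,2].round(4))
E
python3 -c "
from h import *
d((.535,.2475,.14))"
```

```text
t 0.5 pos [0.3344 0.4608 0.2182] yaw 171.32 F [-0.5  -0.45  0.26] open 0.0655
shift(/10cm) [-2.305 -1.804  0.784] rz -0.001 tilt [ 1.0e-04 -1.1e-03 -1.0e+00]
```

Emit:
{"api": "move_arm", "payload": {"series": [[-0.35, -0.3, 0, 0, 0, 0, -1], [-0.7, -0.6, 0, 0, 0, 0, -1], [-1, -0.9, 0, 0, 0, 0, -1]]}}

```text
t: 0.8
tool_pos: [0.4184, 0.3585, 0.2182]
orientation: [-0.232, -3.133, 0.0]
force: [0.5, 0.2, 0.6]
opening: 0.0413
```

Emit:
{"api": "move_arm", "payload": {"series": [[-0.35, -0.3, 0, 0, 0, 0, -1], [-0.7, -0.6, 0, 0, 0, 0, -1], [-1, -0.8, 0, 0, 0, 0, -1], [-1, -0.8, 0.2, 0, 0, 0, -1], [-1, -0.8, 0.3, 0, 0, 0, -1]]}}

```text
t: 1.3
tool_pos: [0.5049, 0.2647, 0.1868]
orientation: [-0.236, -3.131, 0.001]
force: [-0.6, 0.2, -0.8]
opening: 0.0024
```

```bash
python3 -c "
from h import *
d((.535,.2475,.13))"
```

```text
t 1.3 pos [0.5049 0.2647 0.1868] yaw 171.38 F [-0.61  0.23 -0.83] open 0.0024
shift(/10cm) [-0.325 -0.125  0.568] rz -0.0007 tilt [-2.1e-03 -3.0e-04 -1.0e+00]
```

Emit:
{"api": "move_arm", "payload": {"series": [[-0.3, -0.12, 0.2, 0, 0, 0, -1], [-0.32, -0.12, 0.4, 0, 0, 0, -1], [-0.32, -0.12, 0.55, 0, 0, 0, -1], [-0.32, -0.12, 0.55, 0, 0, 0, -1]]}}

```text
t: 1.7
tool_pos: [0.5323, 0.2488, 0.1303]
orientation: [-0.231, -3.128, 0.003]
force: [-0.4, 0.2, -0.8]
opening: 0.0007
```

Run:
```python
from h import *
from plant import read_camera
d((.535,.2475,.1085))
s=read_camera("scene"); t=read_camera("top")
np.savez("scene1.npz",**s)
f=s["frame"][130:270,320:480,::-1]
g=t["frame"][170:310,80:240,::-1]
cv2.imwrite("pics/s1.png",np.hstack([cv2.resize(x,None,fx=2.5,fy=2.5,interpolation=cv2.INTER_CUBIC) for x in (f,g)]))
```

```text
t 1.7 pos [0.5323 0.2488 0.1303] yaw 171.55 F [-0.45  0.18 -0.79] open 0.0007
shift(/10cm) [-0.029 -0.009  0.218] rz 0.0003 tilt [-0.0056 -0.0016 -1.    ]
```

View pics/s1.png

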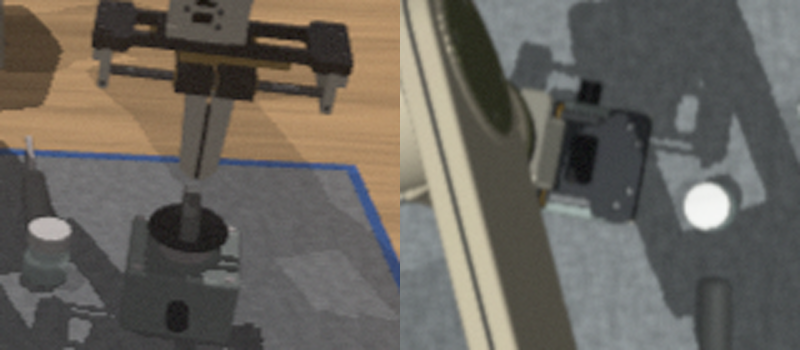

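The fingertips are shut and centred over the bar: the tip is at (195,180) and the bar top at (190,195) in the crop. Next I press down.

Emit:
{"api": "move_arm", "payload": {"series": [[-0.03, -0.01, 0.1, 0, 0, 0, -1], [-0.03, -0.01, 0.18, 0, 0, 0, -1], [-0.03, -0.01, 0.22, 0, 0, 0, -1], [-0.03, -0.01, 0.25, 0, 0, 0, -1], [-0.03, -0.01, 0.27, 0, 0, 0, -1], [-0.03, -0.01, 0.29, 0, 0, 0, -1], [-0.03, -0.01, 0.29, 0, 0, 0, -1]]}}

```text
t: 2.5
tool_pos: [0.538, 0.247, 0.1049]
orientation: [0.233, 3.133, 0.0]
force: [-0.6, -1.2, 2.8]
opening: 0.0002
```

```bash
python3 -c "
from h import *
d((.535,.2475,.0975))"
```

```text
t 2.5 pos [0.538  0.247  0.1049] yaw 171.5 F [-0.6  -1.22  2.79] open 0.0002
shift(/10cm) [0.03  0.    0.074] rz -0.0 tilt [ 2.e-04  0.e+00 -1.e+00]
```

Emit:
{"api": "move_arm", "payload": {"series": [[0.02, 0, 0.02, 0, 0, 0, -1], [0.02, 0, 0.04, 0, 0, 0, -1], [0.02, 0, 0.06, 0, 0, 0, -1], [0.02, 0, 0.06, 0, 0, 0, -1]]}}

```text
t: 2.9
tool_pos: [0.5369, 0.2475, 0.0995]
orientation: [0.233, 3.131, 0.001]
force: [1.8, -0.3, 2.5]
opening: 0.0001
```

```bash
python3 -c "
from h import *
d((.535,.2475,.0975))
d((.535,.2475,.0975))"
```

```text
t 2.9 pos [0.5369 0.2475 0.0995] yaw 171.49 F [ 1.78 -0.3   2.45] open 0.0001
shift(/10cm) [ 0.019 -0.002  0.02 ] rz -0.0001 tilt [ 2.3e-03  6.0e-04 -1.0e+00]
t 2.9 pos [0.5369 0.2475 0.0995] yaw 171.49 F [ 1.78 -0.3   2.45] open 0.0001
shift(/10cm) [ 0.019 -0.002  0.02 ] rz -0.0001 tilt [ 2.3e-03  6.0e-04 -1.0e+00]
```

Emit:
{"api": "move_arm", "payload": {"series": [[0.0, 0, 0.02, 0, 0, 0, -1], [0.0, 0, 0.03, 0, 0, 0, -1], [0.0, 0, 0.03, 0, 0, 0, -1], [0.0, 0, 0.03, 0, 0, 0, -1]]}}

```text
t: 3.3
tool_pos: [0.5371, 0.2476, 0.0972]
orientation: [0.233, 3.13, 0.001]
force: [0.3, -2.3, 10.9]
opening: 0.0007
```

Emit:
{"api": "move_arm", "payload": {"series": [[0, 0, 0.01, 0, 0, 0, -1], [0, 0, 0.01, 0, 0, 0, -1]]}}

```text
t: 3.5
tool_pos: [0.5373, 0.2476, 0.0971]
orientation: [0.233, 3.13, 0.002]
force: [-2.8, -2.1, 16.3]
opening: 0.0006
```

Emit:
{"api": "move_arm", "payload": {"series": [[0, 0, -0.05, 0, 0, 0, -1], [0, 0, -0.15, 0, 0, 0, -1], [0, 0, -0.35, 0, 0, 0, -1], [0, 0, -0.35, 0, 0, 0, -1]]}}

```text
t: 3.9
tool_pos: [0.5373, 0.2479, 0.1323]
orientation: [0.232, 3.13, 0.003]
force: [0.8, 0.5, 0.5]
opening: 0.0006
```

Run:
```python
from h import *
from plant import read_camera
d((.535,.2475,.0975))
s=read_camera("scene"); np.savez("scene2.npz",**s)
o=load("scene0.npz")
a,b,w,h=355,185,70,90
cv2.imwrite("pics/s2.png",np.hstack([cv2.resize(x["frame"][b:b+h,a:a+w,::-1],None,fx=5.6,fy=5.6,interpolation=cv2.INTER_CUBIC) for x in (o,s)]))
```

```text
t 3.9 pos [0.5373 0.2479 0.1323] yaw 171.51 F [0.79 0.47 0.49] open 0.0006
shift(/10cm) [ 0.023 -0.008  0.348] rz 0.0 tilt [ 0.0034  0.0014 -1.    ]
```

View pics/s2.png

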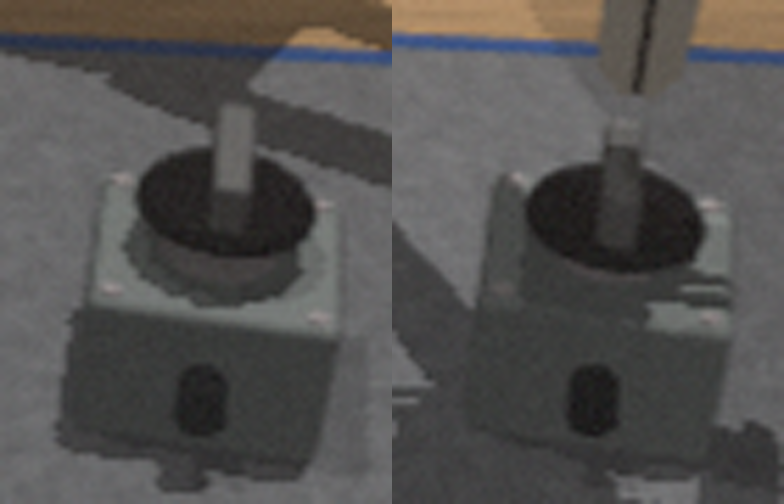

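The head has latched: the cap edge sits about 3 px (about 7 mm) lower and stays there. The fingertip ends are bevelled along y, so I'll twist with the flat x side and turn the tool 90°.

Emit:
{"api": "move_arm", "payload": {"series": [[-0.02, 0.02, 0, 0, 0, 0.046, -1], [-0.05, 0.05, 0, 0, 0, 0.092, -1], [-0.08, 0.08, 0, 0, 0, 0.138, -1], [-0.11, 0.1, 0, 0, 0, 0.184, -1], [-0.14, 0.12, 0, 0, 0, 0.23, -1], [-0.17, 0.15, 0, 0, 0, 0.276, -1], [-0.2, 0.18, 0, 0, 0, 0.322, -1], [-0.22, 0.2, 0, 0, 0, 0.368, -1]]}}

```text
t: 4.75
tool_pos: [0.56, 0.2637, 0.1279]
orientation: [-1.913, -2.49, 0.003]
force: [0.2, 0.7, -0.1]
opening: 0.0005
```

Emit:
{"api": "move_arm", "payload": {"series": [[0, 0, 0, 0, 0, 0.046, -1], [0, 0, 0, 0, 0, 0.092, -1], [0, 0, 0, 0, 0, 0.132, -1], [0, 0, 0, 0, 0, 0.132, -1]]}}

```text
t: 5.15
tool_pos: [0.5599, 0.2636, 0.1281]
orientation: [-2.381, -2.048, 0.003]
force: [0.3, 0.4, 1.0]
opening: 0.0003
```

Run:
```python
from h import *
from plant import read_camera
d((.5617,.2642,.089),81.5)
o=load("scene2.npz"); print("tip proj earlier",proj(o,(.5373,.2479,.1323)))
s=read_camera("scene"); np.savez("scene3.npz",**s)
print(proj(s,[(.535,.2475,.0995),(.505,.252,.0995),(.565,.243,.0995)]))
a,b,w,h=355,165,80,100
cv2.imwrite("pics/s3.png",cv2.resize(s["frame"][b:b+h,a:a+w,::-1],None,fx=5.6,fy=5.6,interpolation=cv2.INTER_CUBIC))
```

```text
t 5.15 pos [0.5599 0.2636 0.1281] yaw 81.39 F [0.3  0.42 0.98] open 0.0003
shift(/10cm) [0.009 0.018 0.391] rz -0.0006 tilt [-2.e-03 -7.e-04 -1.e+00]
tip proj earlier [[398.14562586 200.64311258]]
[[395.45940239 213.75165245]
 [395.76667819 205.97733875]
 [395.13758297 221.89393087]]
```

View pics/s3.png

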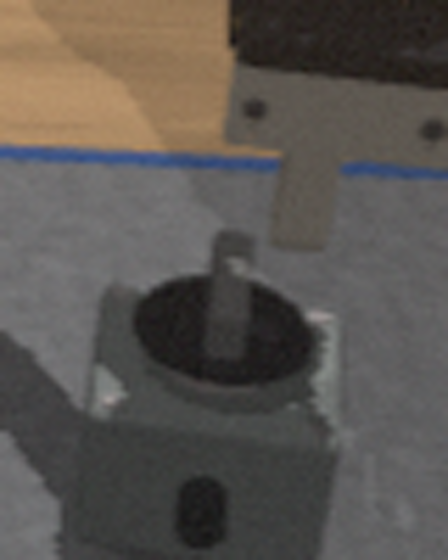

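The bar and fingertip are where I expected: the finger's flat side is at (303,245) in the crop, well clear of the bar at (232,290). Next I go down beside the bar.

Emit:
{"api": "move_arm", "payload": {"series": [[0.01, 0.02, 0.15, 0, 0, 0, -1], [0.01, 0.02, 0.28, 0, 0, 0, -1], [0.01, 0.02, 0.36, 0, 0, 0, -1], [0.01, 0.02, 0.38, 0, 0, 0, -1], [0.01, 0.02, 0.38, 0, 0, 0, -1]]}}

```text
t: 5.7
tool_pos: [0.5622, 0.2643, 0.0906]
orientation: [-2.379, -2.051, 0.002]
force: [0.7, -0.1, 0.2]
opening: 0.0005
```

Run:
```python
from h import *
from plant import read_state
A=np.array([.535,.2475]);r=.024
s=read_state()
d((.5617,.2642,.0895),81.5)
R,_=cv2.Rodrigues(np.array(s["orientation"]));p=np.array(s["tool_pos"])
for off,th in [(.0145,0),(.0145,8),(.0145,16),(.0145,24),(.0145,32),(.0145,40),(.0145,48),(.0145,54)]:
    a=np.radians(-8.5-th); b=np.array([np.cos(a),np.sin(a)]);n=np.array([-b[1],b[0]])
    P=np.append(A+r*b+off*n,.0895)
    print(th,(R.T@(P-p)/.1).round(3),round(th/180,3))
```

```text
t 5.7 pos [0.5622 0.2643 0.0906] yaw 81.52 F [ 0.68 -0.13  0.17] open 0.0005
shift(/10cm) [-0.002 -0.005  0.011] rz 0.0001 tilt [-1.5e-03 -5.0e-04 -1.0e+00]
0 [-0.062 -0.005  0.011] 0.0
8 [-0.096  0.013  0.011] 0.044
16 [-0.133  0.026  0.011] 0.089
24 [-0.172  0.034  0.011] 0.133
32 [-0.211  0.036  0.011] 0.178
40 [-0.25   0.032  0.012] 0.222
48 [-0.288  0.024  0.012] 0.267
54 [-0.316  0.014  0.012] 0.3
```

Emit:
{"api": "move_arm", "payload": {"series": [[-0.03, 0, 0.01, 0, 0, 0, -1], [-0.06, 0, 0.01, 0, 0, 0, -1], [-0.08, 0.01, 0.01, 0, 0, 0.022, -1], [-0.096, 0.013, 0.01, 0, 0, 0.044, -1], [-0.115, 0.02, 0.01, 0, 0, 0.067, -1], [-0.133, 0.026, 0.01, 0, 0, 0.089, -1], [-0.152, 0.03, 0.01, 0, 0, 0.111, -1], [-0.172, 0.034, 0.01, 0, 0, 0.133, -1]]}}

```text
t: 6.5
tool_pos: [0.5648, 0.248, 0.0916]
orientation: [-2.755, -1.509, -0.006]
force: [3.2, 5.4, -2.6]
opening: 0.0007
```

Run:
```python
from h import *
from plant import read_camera,read_state
A=np.array([.535,.2475]);r=.024
s=read_camera("scene"); np.savez("scene4.npz",**s)
a,b,w,h=355,165,80,100
cv2.imwrite("pics/s4.png",cv2.resize(s["frame"][b:b+h,a:a+w,::-1],None,fx=5.6,fy=5.6,interpolation=cv2.INTER_CUBIC))
s=read_state()
d((.5617,.2642,.0895),57.5)
R,_=cv2.Rodrigues(np.array(s["orientation"]));p=np.array(s["tool_pos"])
for off,th in [(.0145,24),(.0145,32),(.0145,40),(.0145,48),(.0145,54)]:
    a=np.radians(-8.5-th); b=np.array([np.cos(a),np.sin(a)]);n=np.array([-b[1],b[0]])
    P=np.append(A+r*b+off*n,.0895)
    print(th,(R.T@(P-p)/.1).round(3),round((th-24)/180,3))
```

```text
t 6.55 pos [0.5648 0.2476 0.0916] yaw 57.14 F [ 3.98  3.62 -2.04] open 0.0006
shift(/10cm) [ 0.123 -0.116  0.021] rz -0.002 tilt [ 0.0029  0.002  -1.    ]
24 [-0.016 -0.011  0.021] 0.0
32 [-0.051  0.008  0.021] 0.044
40 [-0.088  0.021  0.021] 0.089
48 [-0.126  0.028  0.021] 0.133
54 [-0.155  0.031  0.021] 0.167
```

View pics/s4.png

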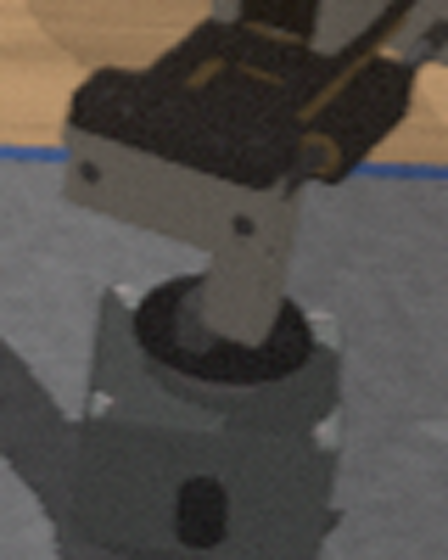

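The fingertip is flush against the bar's flank and turning it, with about 5 N of force. I'll continue along the arc.

Emit:
{"api": "move_arm", "payload": {"series": [[-0.018, 0.004, 0.01, 0, 0, 0.022, -1], [-0.036, 0.018, 0.01, 0, 0, 0.044, -1], [-0.054, 0.025, 0.01, 0, 0, 0.067, -1], [-0.072, 0.03, 0.01, 0, 0, 0.089, -1], [-0.092, 0.034, 0.01, 0, 0, 0.111, -1], [-0.11, 0.038, 0.01, 0, 0, 0.133, -1], [-0.125, 0.039, 0.01, 0, 0, 0.15, -1], [-0.14, 0.04, 0.01, 0, 0, 0.167, -1]]}}

```text
t: 7.35
tool_pos: [0.5615, 0.2337, 0.0918]
orientation: [-3.052, -0.743, -0.008]
force: [3.2, 3.2, 3.5]
opening: 0.0002
```

Run:
```python
from h import *
from plant import read_camera,read_state
s=read_camera("scene"); np.savez("scene5.npz",**s)
a,b,w,h=355,165,80,100
cv2.imwrite("pics/s5.png",cv2.resize(s["frame"][b:b+h,a:a+w,::-1],None,fx=5.6,fy=5.6,interpolation=cv2.INTER_CUBIC))
a=np.radians(-8.5-54); b=np.array([np.cos(a),np.sin(a)]);n=np.array([-b[1],b[0]])
d(np.append(np.array([.535,.2475])+.024*b+.0145*n,.09),27.5)
```

```text
t 7.4 pos [0.5613 0.2335 0.0918] yaw 27.18 F [3.64 2.35 2.66] open 0.0001
shift(/10cm) [-0.024 -0.006  0.018] rz -0.0018 tilt [ 0.0046  0.0019 -1.    ]
```

View pics/s5.png

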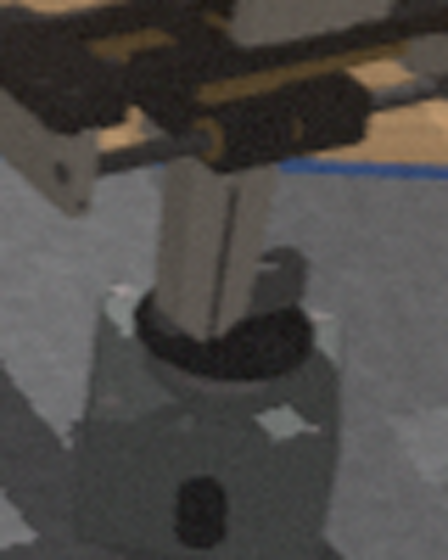

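The cap's lower edge is still at v≈380, the latched height, so it needs a little more twist.

Emit:
{"api": "move_arm", "payload": {"series": [[-0.015, 0.005, 0, 0, 0, 0.011, -1], [-0.03, 0.008, 0, 0, 0, 0.022, -1], [-0.045, 0.01, 0, 0, 0, 0.033, -1], [-0.045, 0.01, 0, 0, 0, 0.033, -1]]}}

```text
t: 7.8
tool_pos: [0.5587, 0.2305, 0.092]
orientation: [-3.086, -0.587, -0.011]
force: [7.3, 2.0, 2.5]
opening: 0.0003
```

```bash
cat > look.py <<'E'
from h import *
import sys
from plant import read_camera,read_state
s=read_camera("scene"); 
a,b,w,h=355,165,80,100
cv2.imwrite(f"pics/{sys.argv[1]}.png",cv2.resize(s["frame"][b:b+h,a:a+w,::-1],None,fx=5.6,fy=5.6,interpolation=cv2.INTER_CUBIC))
th=float(sys.argv[2])
a=np.radians(-8.5-th); b=np.array([np.cos(a),np.sin(a)]);n=np.array([-b[1],b[0]])
d(np.append(np.array([.535,.2475])+.024*b+.0145*n,.09),81.5-th)
E
python3 look.py s6 60
```

```text
t 7.85 pos [0.5587 0.2306 0.092 ] yaw 21.59 F [6.53 1.88 2.61] open 0.0008
shift(/10cm) [-0.014 -0.004  0.02 ] rz 0.0005 tilt [ 0.0064  0.0019 -1.    ]
```

View pics/s6.png

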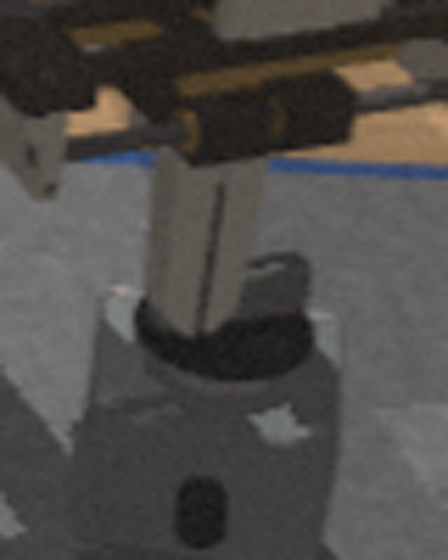

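The force rose to 7 N with an upward share of +2.6 N, so friction from my push may be holding the head down. I'll ease back slightly.

Emit:
{"api": "move_arm", "payload": {"series": [[0.01, 0, 0, 0, 0, -0.005, -1], [0.02, 0, 0, 0, 0, -0.01, -1], [0.025, 0, 0, 0, 0, -0.01, -1], [0.025, 0, 0, 0, 0, -0.01, -1]]}}

```text
t: 8.25
tool_pos: [0.5594, 0.2312, 0.0906]
orientation: [-3.076, -0.636, -0.004]
force: [4.9, 1.1, 3.5]
opening: 0.0005
```

```bash
python3 look.py s7 58
```

```text
t 8.3 pos [0.5593 0.2312 0.0905] yaw 23.36 F [5.48 1.66 3.18] open 0.0004
shift(/10cm) [-0.013 -0.007  0.005] rz -0.0008 tilt [ 2.4e-03  6.0e-04 -1.0e+00]
```

View pics/s7.png

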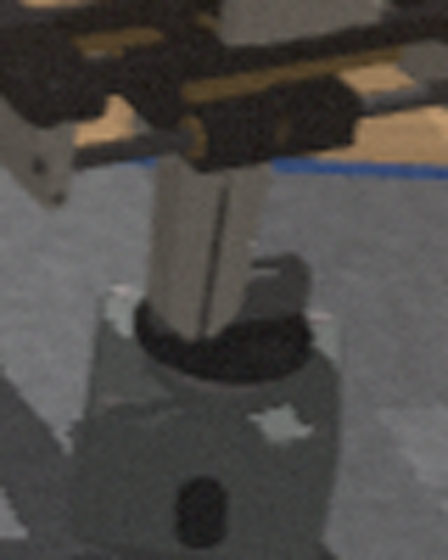

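Run:
```python
from h import *
s=load("scene5.npz")
for z in(.0995,.106):
  for th in range(30,70,5):
    a=np.radians(-8.5-th); b=np.array([np.cos(a),np.sin(a)]);n=np.array([-b[1],b[0]])
    A=np.array([.535,.2475])
    P=[np.append(A-.03*b+k*.007*n,z) for k in(-1,1)]
    q=proj(s,P); print(z,th,((q-[355,165])*5.6).round(0).tolist())
```

```text
0.0995 30 [[253.0, 234.0], [286.0, 248.0]]
0.0995 35 [[260.0, 236.0], [291.0, 251.0]]
0.0995 40 [[266.0, 238.0], [296.0, 255.0]]
0.0995 45 [[273.0, 241.0], [300.0, 258.0]]
0.0995 50 [[279.0, 244.0], [304.0, 262.0]]
0.0995 55 [[284.0, 247.0], [307.0, 266.0]]
0.0995 60 [[290.0, 250.0], [309.0, 270.0]]
0.0995 65 [[295.0, 254.0], [311.0, 274.0]]
0.106 30 [[255.0, 219.0], [289.0, 233.0]]
0.106 35 [[262.0, 221.0], [294.0, 236.0]]
0.106 40 [[269.0, 223.0], [298.0, 240.0]]
0.106 45 [[275.0, 226.0], [303.0, 244.0]]
0.106 50 [[281.0, 229.0], [306.0, 247.0]]
0.106 55 [[287.0, 232.0], [309.0, 251.0]]
0.106 60 [[292.0, 235.0], [312.0, 255.0]]
0.106 65 [[297.0, 239.0], [314.0, 259.0]]
```

The bar's visible corners put the twist near 55°, which is past the 43° release angle. The head is only held down by friction on my fingertip, so I'll ease off slightly and lift a little.

Emit:
{"api": "move_arm", "payload": {"series": [[0.01, 0, -0.02, 0, 0, -0.005, -1], [0.02, 0, -0.04, 0, 0, -0.01, -1], [0.025, 0, -0.05, 0, 0, -0.015, -1], [0.025, 0, -0.05, 0, 0, -0.015, -1]]}}

```text
t: 8.7
tool_pos: [0.5607, 0.2322, 0.0949]
orientation: [-3.06, -0.709, -0.001]
force: [3.8, 3.8, 2.0]
opening: 0.0003
```

```bash
python3 look.py s8 55
```

```text
t 8.75 pos [0.5606 0.2321 0.0947] yaw 26.07 F [3.23 3.41 1.73] open 0.0005
shift(/10cm) [-0.016 -0.012  0.047] rz -0.0024 tilt [ 2.e-04  2.e-04 -1.e+00]
```

View pics/s8.png

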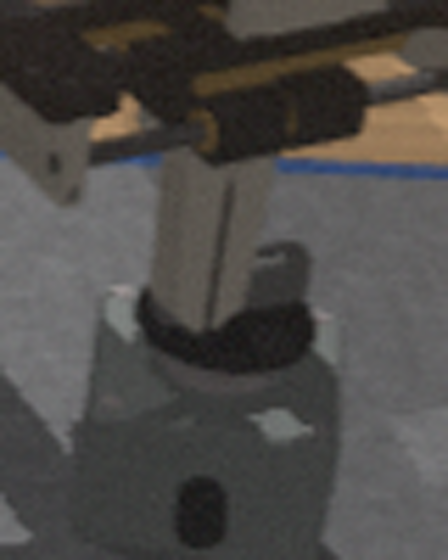

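The cap edge rose to v≈372, so the head is unlatched and following my fingertip up. I'll keep lifting.

Emit:
{"api": "move_arm", "payload": {"series": [[0, 0, -0.02, 0, 0, 0, -1], [0, 0, -0.04, 0, 0, 0, -1], [0, 0, -0.06, 0, 0, 0, -1], [0, 0, -0.06, 0, 0, 0, -1]]}}

```text
t: 9.15
tool_pos: [0.5603, 0.2317, 0.1004]
orientation: [3.06, 0.708, -0.001]
force: [3.1, 1.6, -1.8]
opening: 0.0007
```

```bash
python3 look.py s9 55
```

```text
t 9.2 pos [0.5603 0.2318 0.1004] yaw 26.06 F [ 3.01  1.35 -1.97] open 0.0006
shift(/10cm) [-0.012 -0.014  0.104] rz -0.0025 tilt [-6.e-04 -4.e-04 -1.e+00]
```

View pics/s9.png

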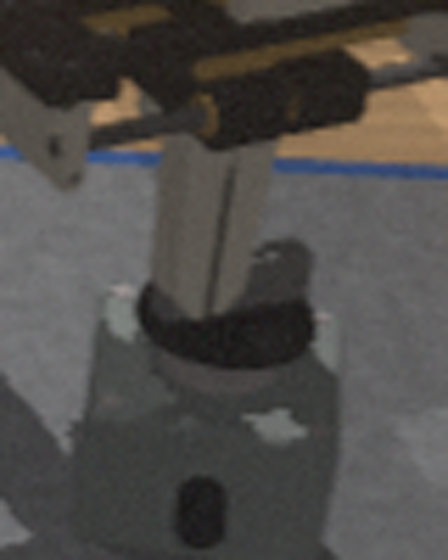

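The cap edge is at v≈367, its original out height, and Fz now points down, so the head is out. I'll back off slowly, lift away and check.

Emit:
{"api": "move_arm", "payload": {"series": [[0.03, 0, 0, 0, 0, -0.02, -1], [0.07, -0.01, 0, 0, 0, -0.04, -1], [0.11, -0.02, 0, 0, 0, -0.07, -1], [0.15, -0.02, 0, 0, 0, -0.1, -1], [0.2, -0.02, 0, 0, 0, -0.14, -1], [0.22, -0.02, -0.15, 0, 0, -0.14, -1], [0.22, -0.02, -0.45, 0, 0, -0.14, -1], [0.22, -0.02, -0.8, 0, 0, -0.14, -1]]}}

```text
t: 10.0
tool_pos: [0.5778, 0.2427, 0.1806]
orientation: [-2.835, -1.353, 0.007]
force: [-0.1, 0.7, -0.4]
opening: 0.0005
```

```bash
python3 look.py s10 0; python3 -c "
from h import *
d((.5595,.0275,.17),81.5)"
```

```text
t 10.05 pos [0.5814 0.2439 0.1894] yaw 51.03 F [1.6  0.85 4.83] open 0.0003
shift(/10cm) [-0.022 -0.253  0.993] rz -0.1693 tilt [ 0.0064  0.0018 -1.    ]
t 10.05 pos [0.5814 0.2439 0.1894] yaw 51.03 F [1.6  0.85 4.83] open 0.0003
shift(/10cm) [-1.821  1.19   0.189] rz -0.1693 tilt [ 0.0064  0.0018 -1.    ]
```

View pics/s10.png

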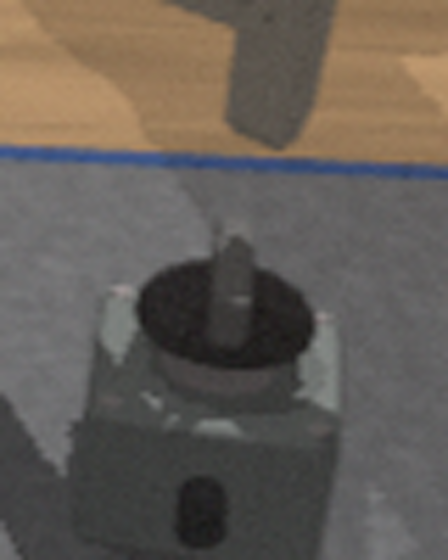

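The head is back out: the cap spans v 258 to 368, as it did originally, and the bar is back along its rest line. Now over to the start button.

Emit:
{"api": "move_arm", "payload": {"series": [[-0.3, 0.2, 0, 0, 0, 0, -1], [-0.6, 0.4, 0, 0, 0, 0, -1], [-0.91, 0.6, 0, 0, 0, 0, -1]]}}

```text
t: 10.35
tool_pos: [0.5687, 0.1339, 0.1817]
orientation: [2.834, 1.355, -0.0]
force: [0.9, -0.8, 0.3]
opening: 0.0005
```

Emit:
{"api": "move_arm", "payload": {"series": [[-0.3, 0.2, 0, 0, 0, 0, -1], [-0.6, 0.4, 0, 0, 0, 0, -1], [-0.88, 0.58, 0, 0, 0, 0, -1], [-0.88, 0.58, 0.3, 0, 0, 0, -1], [-0.88, 0.58, 0.6, 0, 0, 0, -1], [-0.88, 0.58, 0.6, 0, 0, 0, -1]]}}

```text
t: 10.95
tool_pos: [0.5559, 0.0295, 0.1168]
orientation: [-2.832, -1.352, 0.011]
force: [-0.8, 0.1, -0.3]
opening: 0.0004
```

```bash
python3 -c "
from h import *
d((.5595,.0275,.08),51)
from plant import read_camera
c=load('top0.npz');s=load('scene0.npz')
# start height check: top-face centre, top view vs scene view (ellipse fit of upper face)
print(tri(c,(258.7,221.8),s,(255+142.5/4.4-.4,190+160/4.4-.4)))
s=read_camera('scene');a,b,w,h=250,150,90,120
cv2.imwrite('pics/s11.png',cv2.resize(s['frame'][b:b+h,a:a+w,::-1],None,fx=5,fy=5,interpolation=cv2.INTER_CUBIC))"
```

```text
t 10.95 pos [0.5559 0.0295 0.1168] yaw 51.03 F [-0.83  0.14 -0.26] open 0.0004
shift(/10cm) [0.009 0.043 0.368] rz 0.0002 tilt [-8.1e-03  1.0e-04 -1.0e+00]
(array([0.56031502, 0.02793304, 0.07380211]), np.float64(0.0012307309323778743))
```

View pics/s11.png

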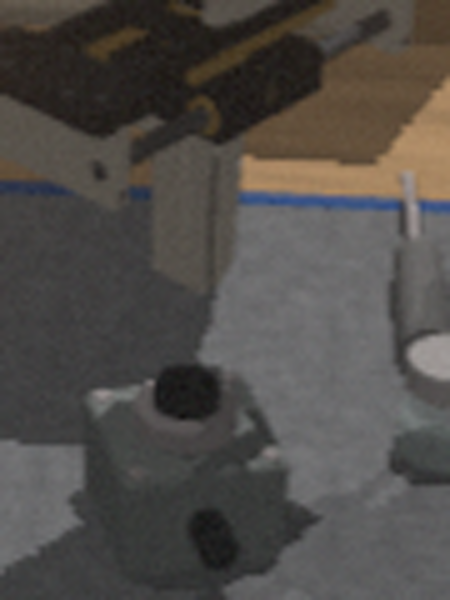

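The fingertip at (205,285) is above the button at (188,390), and the triangulated button height is 0.0738 m against 0.072 m in the text. I'll go down and press.

Emit:
{"api": "move_arm", "payload": {"series": [[0.01, 0.03, 0.15, 0, 0, 0, -1], [0.01, 0.03, 0.3, 0, 0, 0, -1], [0.01, 0.03, 0.38, 0, 0, 0, -1], [0.01, 0.03, 0.41, 0, 0, 0, -1], [0.01, 0.03, 0.43, 0, 0, 0, -1], [0.01, 0.03, 0.45, 0, 0, 0, -1], [0.01, 0.03, 0.45, 0, 0, 0, -1]]}}

```text
t: 11.7
tool_pos: [0.5626, 0.029, 0.0758]
orientation: [2.832, 1.359, 0.001]
force: [0.3, 0.7, -0.3]
opening: 0.0005
```

```bash
python3 -c "
from h import *
d((.5600,.0275,.066),51)"
```

```text
t 11.7 pos [0.5626 0.029  0.0758] yaw 51.26 F [ 0.33  0.72 -0.34] open 0.0005
shift(/10cm) [-0.028 -0.011  0.098] rz 0.0015 tilt [ 4.e-04 -0.e+00 -1.e+00]
```

Emit:
{"api": "move_arm", "payload": {"series": [[-0.02, -0.01, 0.03, 0, 0, 0, -1], [-0.02, -0.01, 0.05, 0, 0, 0, -1], [-0.02, -0.01, 0.07, 0, 0, 0, -1], [-0.02, -0.01, 0.09, 0, 0, 0, -1], [-0.02, -0.01, 0.1, 0, 0, 0, -1], [-0.02, -0.01, 0.1, 0, 0, 0, -1]]}}

```text
t: 12.3
tool_pos: [0.5606, 0.0278, 0.0663]
orientation: [2.832, 1.359, 0.0]
force: [-3.1, -1.2, 7.2]
opening: 0.0007
```

Emit:
{"api": "move_arm", "payload": {"series": [[0, 0, 0.01, 0, 0, 0, -1], [0, 0, 0.015, 0, 0, 0, -1], [0, 0, 0.015, 0, 0, 0, -1], [0, 0, 0.015, 0, 0, 0, -1]]}}

```text
t: 12.7
tool_pos: [0.5607, 0.0279, 0.0661]
orientation: [2.832, 1.359, 0.0]
force: [-8.7, -0.2, 18.2]
opening: 0.0005
```

At 18 N the height no longer changes (0.0661 m), so the button is fully in. Now I release it and move clear.

Emit:
{"api": "move_arm", "payload": {"series": [[0, 0, -0.05, 0, 0, 0, -1], [0, 0, -0.15, 0, 0, 0, -1], [0, 0, -0.5, 0, 0, 0, -1], [0, 0, -1, 0, 0, 0, -1], [0, 0, -1, 0, 0, 0, -1]]}}

```text
t: 13.2
tool_pos: [0.5648, 0.0279, 0.1724]
orientation: [2.827, 1.357, 0.017]
force: [0.9, 0.1, 0.2]
opening: 0.0005
```

Emit:
{"api": "move_arm", "payload": {"series": [[0.4, 0, -0.1, 0, 0, 0, -1], [-0.4, -0.8, -0.5, 0, 0, 0, -1], [-0.4, -0.8, -0.5, 0, 0, 0, -1], [-0.4, -0.8, -0.5, 0, 0, 0, -1], [-0.4, -0.8, -0.5, 0, 0, 0, -1]]}}

```text
t: 13.7
tool_pos: [0.4722, 0.0469, 0.2154]
orientation: [2.832, 1.359, 0.003]
force: [0.7, -0.1, 0.7]
opening: 0.001
```

Run:
```python
from h import *
from plant import *
d((.5600,.0275,.066),51)
s=read_camera("scene"); t=read_camera("top")
cv2.imwrite("pics/e1.png",cv2.resize(s["frame"][130:350,80:440,::-1],None,fx=2.2,fy=2.2,interpolation=cv2.INTER_CUBIC))
cv2.imwrite("pics/e2.png",t["frame"][:,:,::-1])
```

```text
t 13.7 pos [0.4722 0.0469 0.2154] yaw 51.27 F [ 0.74 -0.14  0.69] open 0.001
shift(/10cm) [0.396 0.804 1.496] rz 0.0015 tilt [ 1.8e-03  1.0e-04 -1.0e+00]
```

View pics/e1.png

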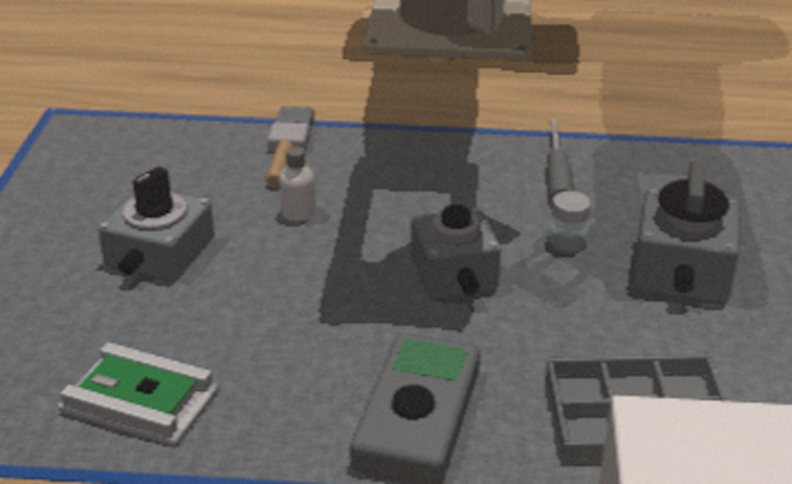

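View pics/e2.png

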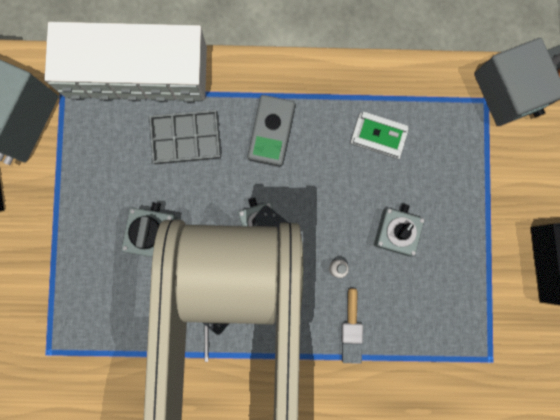

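The scene crop shows the stop out at (690,200), with its bar at rest, and the start button out at (456,215). The dial is unchanged. The gripper should be in that crop but isn't, so I'll check the full frame before handing in.

Run:
```python
from h import *
from plant import *
s=read_camera("scene"); cv2.imwrite("pics/e3.png",s["frame"][:,:,::-1])
print(proj(s,[(.4722,.0469,.2154)]), s["rvec"],s["tvec"]); d((.56,.0275,.066),51)
```

```text
[[299.94453716 144.1991191 ]] [ 1.56950234  1.67627764 -0.88366028] [ 0.01619114 -0.22062811  1.58838729]
t 13.85 pos [0.4736 0.0469 0.2142] yaw 51.26 F [ 1.07 -0.5  -0.2 ] open 0.0007
shift(/10cm) [0.389 0.795 1.483] rz 0.0014 tilt [ 9.e-04  1.e-04 -1.e+00]
```

View pics/e3.png

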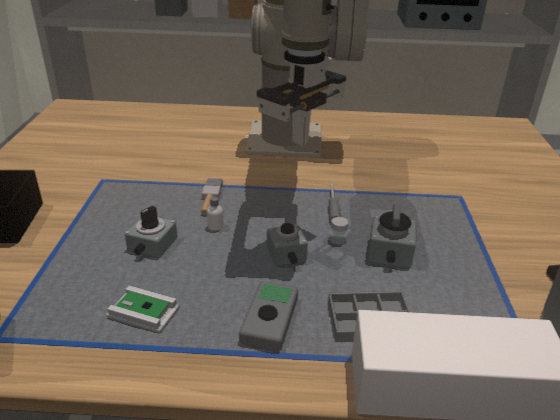

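The gripper is at (300,130), just above and at the top edge of the crop, and it is clear of everything. The bystanders are where they started. Handing in.

```bash
python3 -c "
from plant import *
print(close_job())"
```

```text
the job is handed in; nothing more can be done
None
```

The stop button was pressed, latched and twisted free, and the start button was then pressed fully in. I handed the job in at about 13.9 s of the 58 s allowed; the hand-in reports no verdict.

- **Stop, press:** I pressed the bar top with shut fingertips to z = 0.097 m, about 9 mm of travel, with up to 16 N. After I let go, the cap stayed about 7 mm low in the camera, so it had latched.
- **Stop, twist:** I pushed the bar's flank clockwise to about 55°, past the 43° release angle. The head did not jump up on its own, most likely because friction from my fingertip held it down. Easing off and lifting about 10 mm brought it up. After I backed off, the cap was at its original height and the bar was back at rest.
- **Start:** I pressed until the height stopped changing at z = 0.066 m, 6 mm of travel, at about 18 N vertical force. That was only after the stop was seen out. I then let go and moved clear.

In the last pictures the stop and start buttons are both out, and the dial and loose items look unmoved. The arm is well above everything, with wrist force near zero. The top view was partly blocked by the arm, so the jar and the start button were only checked in the scene view. I saw no direct sign that the bench is powered; I judged that from the start button's full travel.

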